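# Tare the carat balance

### The arm

A 6-joint arm with a two-finger parallel gripper is mounted at the origin on the work surface. World frame = base frame: x ahead of the robot, y to its left, z up, the work surface at z = 0. Lengths are in mm, angles in degrees, forces in N, time in s.
With the tool pointing down it reaches from about 350 to 850 mm from the base axis. Payload 8.1 kg.
Tool frame: the origin (TCP) lies midway between the tips of the shut fingers; the grasp point (between the pads) lies 19 mm behind it; z points along the fingers, y is the line along which they close (so a half turn about z gives the same grasp; the last joint's range is limited). The gripper opens to 85 mm and grips with 20 to 120 N. Pads are 22 mm wide; open, the fingers measure 114 mm over their backs; the gripper's body (76 mm by 85 mm) begins 54 mm behind the grasp point. The pads swing forward as they close: fully open they stand 13 mm farther back than shut.
Start: joints at [65.695, 7.471, 85.268, -0, 87.261, -4.893], TCP at [199.392, 565.905, 231.292] pointing down, gripper open.
Joint ranges: [-169.43, 169.43], [-51.17, 129.36], [1.28, 143.12], [-76.62, 256.62], [0, 156.53], [-152.29, 152.29]. Speed limits (degrees/s): [136.94, 136.94, 159.86, 180, 180, 180].

### API

Orientations are given as [roll, pitch, yaw] about the fixed x, y, z axes, in that order (R = Rz(yaw) Ry(pitch) Rx(roll)).
In Python, from bench import sense, snapshot, order, finder gives the robot as it stands.
- The arm moves only by the tool send_rows, never from a script. Its argument "steps" is a list of rows, each a list of 2 entries, a list of its own where there are three numbers: the shift along the world's x, y, z in units of 30 mm (1.0 is 30 mm), then the turn, a rotation vector about the world's x, y, z in rad. In form: [[[dx, dy, dz], [wx, wy, wz]], ...]. A call has 1 to 10 rows; each row is the pose to reach, as a shift and turn from the pose commanded when the call began; what a row does not reach only later rows make up. A row lasts 1/8 s, in which the tool goes at most 62.5 mm and 10.7 degrees, less where a joint would pass 70% of its speed; a pose out of reach is approached as far as the arm can. A call with a gripper value outside its range is refused whole. "fingers" is the closure, from 0 (fully open) to 1 (shut), set as the call begins (left out, the last holds). The fingers move at their own pace and stop on an object; "squeeze" is the grip in N (left out, the last holds). Time passes only in rows, so rows that repeat a pose let the fingers close. It gives the time, the measured TCP pose, the force, the opening and the grip force at its end, in the units of the state.
- sense(): the state, without advancing time (a new reading comes with each control period).
- snapshot(name): name is "scene" or "side" or "wrist"; returns a dict with "img" (480x640x3 uint8, red, green, blue), "K" (3x3 intrinsics, pixels), "k1" (the pictures are not rectified: a ray, as slopes to the right and down, at radius r is drawn at 1 + k1 r^2 times it, then the intrinsics apply), "pose" (4x4, takes a point from camera to world coordinates). Camera axes: x right, y up, looking along -z (the intrinsics and any distortion apply to the point x, -y, -z); pixel columns grow to the right and rows downward; lengths in mm; the calibration is good to about 2 mm. A picture is of the moment at which its call begins. There is no depth.
- order.hand_in(): hands the job in; it is judged then, once.
Trained networks look in the newest picture that a camera, given by its name, has taken for a name from the list of things; names that differ only in an ending like _2 or _b are one class to them, and where a whole thing is asked for, a point or a joint stands for the part that bears it (a point fixed in the world has none). Each returns a list of dicts, best first, with "confidence" (0 to 1); they miss things now and then, are a little off and sometimes report something else, mostly with a low value. They report only what shows in the picture. A call takes as long as a camera call. They do not tell look-alikes from the thing itself.
- finder.find_in(label, camera): "box" ([left, top, width, height] as shares, 0 to 1, of the picture: columns of its width, rows of its height, round what is visible of it).
- finder.trace(label, camera): "mask" (480x640 bool, what is visible of it) and "box" ([left, top, width, height] as shares, 0 to 1, of the picture: columns of its width, rows of its height, round what is visible of it).
- finder.pinpoint(label, camera): "at" ([column, row] as shares, 0 to 1, of the picture: columns of its width, rows of its height: a listed point, or the origin of a listed thing).
The state is a dict: "time": time; "joint_pos": joint angles; "qd": joint speeds; "joint_efforts": joint torques, N m; "tool_pos": TCP position; "tcp_rot": TCP orientation; "ft_force": force on the tool from outside, world axes, zero at the start; "wrist_torque": the same for the moment, N m; "finger_gap": finger opening in mm; "grip_force": force on a finger pad.
Only numpy, scipy, OpenCV 4.12 (cv2) and the standard library are available. Lean on these libraries where they do the work, as an engineer would, in place of code of your own. Each camera call takes 0.05 s, during which the arm holds its last target. There are 200 camera calls.

### The job

Get the carat balance ready to weigh stones, using light touches of the fingertips only: press the round power key at the left end, then the square units key next to it, then slide the draught shield's top door shut by its finger rail, and last press the long tare key at the right end, letting each key come up again. Keep to that order, be gentle with the balance, do not press the other square key (calibration), and leave the gem dish on its pan and the things around the balance where they are.

Things in the scene. Friction and masses are not known exactly. Their poses are not given: they have to be found in the camera images.
- balance: Carat balance, fixed. White housing 205 wide, 270 deep, 62 high. Origin: centre of underside; x from its front (robot's side) to its back, y to the operator's left, z up. Front 90 mm: grey panel sloping 12.5 degrees down to the front (42 high there), with a display and four white keys in a row at x = -112 mm. Behind it a clear draught shield, 130 x 130, centre x = +47, up to z = 130.
- key_power_top (a point): Round power key, diameter 22, leftmost, y = +70 mm on the balance. Point: middle of its top face, 9 mm proud of the panel. z axis: out of the panel along its travel, 12.5 degrees off vertical, leaning to the operator; y axis: to the operator's left.
- key_units_top (a point): Square units key, 19 x 19, second from left, y = +24 mm. Point: middle of its top face, 9 mm proud of the panel. z axis: out of the panel along its travel, 12.5 degrees off vertical, leaning to the operator; y axis: to the operator's left.
- key_cal_top (a point): Square calibration key, 19 x 19, third from left, y = -22 mm; not to be pressed. Point: middle of its top face, 9 mm proud of the panel. z axis: out of the panel along its travel, 12.5 degrees off vertical, leaning to the operator; y axis: to the operator's left.
- key_tare_top (a point): Tare key, a long bar 17 x 36 (36 along the row), rightmost, y = -70 mm. Point: middle of its top face, 9 mm proud of the panel. z axis: out of the panel along its travel, 12.5 degrees off vertical, leaning to the operator; y axis: to the operator's left.
- key_power (a joint): Travel of the power key in m: 0 up, 0.006 at the bottom (rubber stop). Sprung: 1 N starts it, about 6.5 N holds it at the bottom; it rises when let go. Pressed means beyond 0.003 (4 N) for 0.1 s with the other keys up.
- key_units (a joint): Travel of the units key in m: 0 up, 0.006 at the bottom (rubber stop). Sprung: 1 N starts it, about 6.5 N holds it at the bottom; it rises when let go. Pressed means beyond 0.003 (4 N) for 0.1 s with the other keys up.
- key_cal (a joint): Travel of the calibration key in m: 0 up, 0.006 at the bottom (rubber stop). Sprung: 1 N starts it, about 6.5 N holds it at the bottom; it rises when let go. Pressed means beyond 0.003 (4 N) for 0.1 s with the other keys up.
- key_tare (a joint): Travel of the tare key in m: 0 up, 0.006 at the bottom (rubber stop). Sprung: 1 N starts it, about 6.5 N holds it at the bottom; it rises when let go. Pressed means beyond 0.003 (4 N) for 0.1 s with the other keys up.
- shield_door (a joint): Opening in m of the sliding clear top door of the draught shield: 0 shut (at its stop), 0.085 fully open; starts 0.045 to 0.075 open. It opens along the balance's +x (to the back) and shuts to the front, towards the robot. About 1 N slides it, onto a hard rubber stop; it stays where it is left.
- door_rail (a point): Finger rail of the sliding door: upright metal strip along the balance's y, 70 long, 8 thick, 16 high, on the door's flat top near its front edge; it moves with the door. Point: middle of the strip's top edge, 151 mm above the bench; axes as the balance's. The door top is 135 mm above the bench, and behind the strip it is flat and clear for 115 mm.
- dish: Shallow open aluminium gem dish, diameter 52, 14 tall, about 30 g, loose on the balance's round pan (diameter 80, top 74 mm above the bench) inside the shield; origin at the centre of its underside.
- jar_low: Bystander on the bench beside the balance: low glass jar, black cap, diameter 50, 46 tall (mm), loose; origin at its underside.
- jar_tall: Bystander on the bench beside the balance: slim glass jar, metal cap, diameter 46, 62 tall (mm), loose; origin at its underside.
- jar_wide: Bystander on the bench beside the balance: wide glass jar, white cap, diameter 64, 50 tall (mm), loose; origin at its underside.
- weight: Bystander on the bench beside the balance: steel check weight with a small head, diameter 24, 40 tall (mm), loose; origin at its underside.
- tweezers: Bystander on the bench beside the balance: steel tweezers lying flat, 120 long, 8 thick (mm), loose; origin at its underside.
- loupe: Bystander on the bench beside the balance: folding eyeglass loupe lying on the bench, 28 tall (mm), loose; origin at its underside.
Things that resemble listed ones, but are neither listed nor needed, are in the scene too. Of the things like the dish, leave any that is green; of the rest the larger one is meant.

How it is judged (in metres and radians):
On the way, in this order (a step that is already met when the one before it is completed fails the run):
1. the round power key is pressed, alone, with the shield door still open (value of joint key_power above 0.003 m and value of joint each of key_units, key_cal, key_tare below 0.0015 m and value of joint shield_door above 0.03 m), for 0.1 s.
2. then the square units key is pressed, alone, with the shield door still open (value of joint key_units above 0.003 m and value of joint each of key_power, key_cal, key_tare below 0.0015 m and value of joint shield_door above 0.03 m), for 0.1 s.
3. then the shield door is slid shut, all keys up (value of joint shield_door below 0.004 m and value of joint each of key_power, key_units, key_cal, key_tare below 0.001 m), for 0.2 s.
4. then the tare key is pressed, alone, with the door shut (value of joint key_tare above 0.003 m and value of joint each of key_power, key_units, key_cal below 0.0015 m and value of joint shield_door below 0.004 m), for 0.1 s.
At the end, for the whole second after the job is handed in: The shield door is shut (within 4 mm of its stop), all four keys are up (within 1 mm), and the gem dish rests on the pan within 6 mm of where it stood (all of step 3 and z of dish in the frame of balance between 0.07 and 0.078 m and distance of dish from where it was at the start of the episode below 0.006 m and linear speed of dish below 0.02 m/s); the robot touches nothing.
It fails at once if the calibration key is pressed (beyond 2 mm) (value of joint key_cal above 0.002 m).
It fails at once if the tare key is pressed (beyond 3 mm) while the shield door is open by more than 10 mm (value of joint key_tare above 0.003 m and value of joint shield_door above 0.01 m).
It fails at once if the balance is handled roughly: more than 20 N between the robot and the balance, its keys or its door (contact force between any of the arm, the fingers and balance above 20 N).
It fails at once if the gem dish is touched, lifted or shifted by more than 6 mm (distance of dish from where it was at the start of the episode above 0.006 m or contact force between the fingers and dish above 0.5 N).
It fails at once if a thing beside the balance is lifted or moved by more than 15 mm (distance of any of jar_low, jar_tall, jar_wide, weight, tweezers, loupe from where it was at the start of the episode above 0.015 m).
It also fails if it takes over 61 s, if anything falls off the work surface, if the arm or the gripper's body presses on something with over 40 N, if the wrist force passes 120 N, or if a joint passes its speed limit or range.

## Working session

There is one attempt and no reset: what is moved stays moved. The work goes in short steps, Python scripts to look and compute and a tool call to move; the robot and the scene stay as the last step left them, time stands still between calls to the robot, and variables do not carry over. Pictures are saved under pics/ and viewed, at most 10 in all, crops included, and the job is handed in when it is done.

Besides the shell and the picture viewer there is one more tool, called after "Request:" as a command line: name --argument value ..., lists and objects as JSON in quotes. send_rows: Moves the arm, as the interface text tells. Its arguments: {"type":"object","properties":{"steps":{"type":"array"},"fingers":{"type":"number"},"squeeze":{"type":"number"}},"required":["steps"]}

```bash
mkdir -p pics
cat > h.py <<'E'
import numpy as np, cv2
from bench import sense, snapshot, order, finder
NAMES=['key_power_top','key_units_top','key_cal_top','key_tare_top','door_rail','balance','dish']
def ray(s,px):
    K=np.array(s['K'],float); k=np.array([s['k1'],0,0,0.])
    u=cv2.undistortPoints(np.array([[px]],float),K,k)[0,0]
    P=np.array(s['pose']); d=P[:3,:3]@np.array([u[0],-u[1],-1]); return P[:3,3],d/np.linalg.norm(d)
def tri(rs):
    A=sum(np.eye(3)-np.outer(d,d) for o,d in rs); b=sum((np.eye(3)-np.outer(d,d))@o for o,d in rs)
    X=np.linalg.solve(A,b); return X,[np.linalg.norm(np.cross(X-o,d)) for o,d in rs]
def proj(s,X):
    P=np.array(s['pose']); c=P[:3,:3].T@(np.array(X)-P[:3,3]); u=np.array([c[0],-c[1]])/-c[2]
    u=u*(1+s['k1']*(u@u)); K=np.array(s['K']); return K[:2,:2]@u+K[:2,2]
E
python3 - <<'E'
from h import *
S={}
for c in ['scene','side','wrist']:
    S[c]=snapshot(c); cv2.imwrite(f'pics/{c}0.png',S[c]['img'][:,:,::-1])
    print(c,np.array(S[c]['pose'])[:3,3].round(), S[c]['K'][0][0])
for n in NAMES:
    for c in S:
        print(n,c,[((np.array(r['at'])*[640,480]).round(1).tolist(),round(r['confidence'],2)) for r in finder.pinpoint(n,c)][:3])
print(sense())
E
```

```text
scene [1194. -343.  679.] 483.92977744895563
side [ 163. -727.  804.] 545.8976394128542
wrist [137. 587. 373.] 430.8529953089831
key_power_top scene [([246.5, 225.7], 0.49)]
key_power_top side [([262.8, 285.4], 0.41)]
key_power_top wrist []
key_units_top scene [([221.9, 228.1], 0.55)]
key_units_top side [([273.3, 303.2], 0.53)]
key_units_top wrist []
key_cal_top scene [([202.2, 232.4], 0.42), ([179.0, 239.1], 0.37)]
key_cal_top side [([279.5, 324.0], 0.55)]
key_cal_top wrist []
key_tare_top scene [([181.1, 242.3], 0.41)]
key_tare_top side [([290.1, 337.4], 0.66), ([334.8, 315.8], 0.44)]
key_tare_top wrist []
door_rail scene [([236.6, 247.9], 0.72)]
door_rail side [([364.7, 248.3], 0.71)]
door_rail wrist []
balance scene [([222.5, 230.2], 0.59), ([121.9, 333.5], 0.55), ([317.1, 264.7], 0.49)]
balance side [([332.6, 316.6], 0.64)]
balance wrist []
dish scene [([344.6, 336.4], 0.83)]
dish side [([354.4, 284.1], 0.86), ([457.5, 318.6], 0.54)]
dish wrist []
{'time': 1.2, 'joint_pos': array([ 6.56964777e+01,  7.47118019e+00,  8.52687030e+01, -4.49315500e-04,
        8.72607500e+01, -4.89300534e+00]), 'qd': array([ 0.14217426, -0.01900014, -0.04277154, -0.06534419, -0.02844385,
       -0.0662294 ]), 'joint_efforts': array([-9.07718368e-05, -5.69329298e+01, -5.00858724e+01, -2.76210203e-04,
        1.35755759e-03,  1.55054604e-06]), 'tool_pos': array([199.38172688, 565.90382718, 231.28341032]), 'tcp_rot': array([-1.79999331e+02,  3.93164227e-04,  1.60589505e+02]), 'ft_force': array([-0.71596856,  0.70490299, -1.30256444]), 'wrist_torque': array([ 0.02724814,  0.00782319, -0.02799208]), 'grip_force': 0.0, 'finger_gap': 85.39835359239325}
```

View pics/scene0.png

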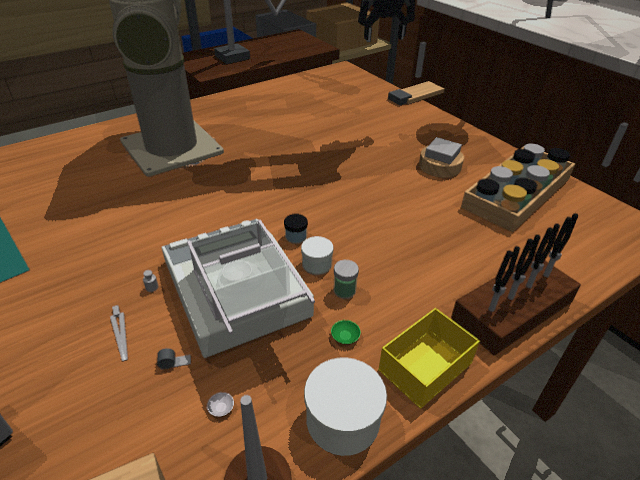

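View pics/side0.png

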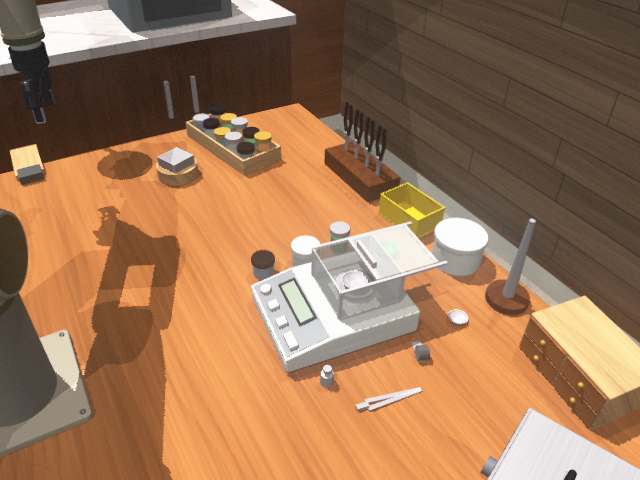

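Scene view: the balance is at about (237,285) px, with the keys on its far edge and the rail at (240,248). Side view: keys from (263,287) to (290,340), rail at (366,250), dish inside the shield at (354,284). Dish candidates are the one on the pan (354,284 side), the green one (345,333 scene) and a small silver one on the bench (457,318 side). I mean the one on the pan: it isn't green and is larger than the silver one. It only has to be left alone.

```bash
cat >> h.py <<'E'
Z=[np.array([-113.,y,56.]) for y in (70,24,-22,-70)]
def w(p,b): 
    c,s=np.cos(p[2]),np.sin(p[2]); return np.array([p[0]+c*b[0]-s*b[1],p[1]+s*b[0]+c*b[1],b[2]])
def fit(obs,p0):
    # obs: list of (snap, index 0-3 key / 4 rail, px); params x,y,yaw,railx
    from scipy.optimize import least_squares
    f=lambda p: np.concatenate([proj(s,w(p,Z[i] if i<4 else [p[3],0,151]))-px for s,i,px in obs])
    r=least_squares(f,p0,loss='soft_l1',f_scale=2); return r.x,f(r.x).reshape(-1,2)
E
python3 - <<'E'
from h import *
S={c:snapshot(c) for c in ['scene','side']}
ob=[]
for c,l in {'scene':{0:(246.5,225.7),1:(221.9,228.1),2:(202.2,232.4),3:(181.1,242.3),4:(236.6,247.9)},'side':{0:(262.8,285.4),1:(273.3,303.2),2:(279.5,324),3:(290.1,337.4),4:(364.7,248.3)}}.items():
    for i,px in l.items(): ob.append((S[c],i,px))
for i in range(5): print(i,tri([ray(s,px) for s,j,px in ob if j==i]))
p,e=fit(ob,[650,0,0,0]); print(p.round(2),np.degrees(p[2])); print(e.round(1).tolist())
im=S['side']['img'][200:380,220:460,::-1].copy()
cv2.imwrite('pics/side_c.png',cv2.resize(im,None,fx=3.3,fy=3.3,interpolation=cv2.INTER_CUBIC))
for b in ([47,0,74],[-112,70,56],[-112,-70,56]): print(b,w(p,np.array(b,float)))
E
```

```text
0 (array([474.00683233, -10.68037599,  49.97841763]), [np.float64(5.476116403820349), np.float64(5.476116403820211)])
1 (array([467.29671963, -65.16929775,  58.15208922]), [np.float64(0.5889555468345699), np.float64(0.5889555468345978)])
2 (array([ 455.89800484, -106.81457048,   52.65019813]), [np.float64(4.41719045199612), np.float64(4.4171904519961)])
3 (array([ 457.832559  , -149.79943346,   52.90112327]), [np.float64(0.338884961810022), np.float64(0.3388849618101506)])
4 (array([ 638.36284341, -109.04774648,  155.13374653]), [np.float64(2.460903826973705), np.float64(2.460903826973624)])
[ 6.4216e+02 -5.4700e+00  3.0000e-01 -2.2000e-01] 17.25156888884167
[[27.0, -1.0], [36.0, 7.8], [39.3, 15.4], [42.1, 18.8], [55.8, -20.3], [10.6, -17.9], [16.1, -24.9], [26.6, -34.5], [34.2, -35.7], [-27.1, -27.3]]
[47, 0, 74] [687.04230638   8.4689629   74.        ]
[-112, 70, 56] [514.43568556  28.16552223  56.        ]
[-112, -70, 56] [ 555.95516712 -105.53613314   56.        ]
```

View pics/side_c.png

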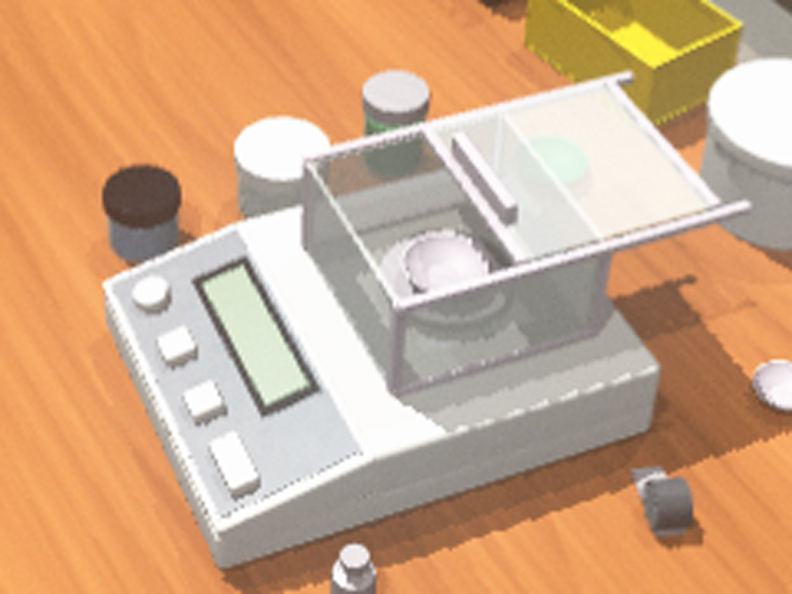

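The crop shows the power, units, calibration and tare keys at (152,293), (177,345), (205,401) and (232,462), and the rail at (485,178). The dish sits on the pan and the door is well open. The fit diverged, so I'll rerun it from the triangulated start.

```bash
sed -i "s/loss='soft_l1',f_scale=2/loss='soft_l1',f_scale=2,x_scale=[10,10,.1,10]/" h.py
python3 - <<'E'
from h import *
S={c:snapshot(c) for c in ['scene','side']}
cr=lambda x,y:(220+x/3.3,200+y/3.3)
ob=[]
for c,l in {'scene':{0:(246.5,225.7),1:(221.9,228.1),2:(202.2,232.4),3:(181.1,242.3),4:(236.6,247.9)},'side':{0:cr(152,290),1:cr(177,342),2:cr(204,398),3:cr(232,459),4:cr(485,172)}}.items():
    for i,px in l.items(): ob.append((S[c],i,px))
p,e=fit(ob,[578,-93,-.115,60]); print(p.round(3),np.degrees(p[2])); print(e.round(1).tolist())
for b in Z+[np.array([p[3],0,151.])]: print(w(p,b).round(1))
E
```

```text
[ 5.77414e+02 -1.02428e+02 -1.45000e-01  6.18020e+01] -8.329166225689136
[[-1.1, -3.1], [2.0, 0.5], [-0.6, 2.5], [-3.5, -0.7], [-0.2, 1.2], [0.3, -0.7], [0.0, -0.7], [-0.3, -0.7], [-0.1, -0.4], [-0.9, -0.3]]
[475.7 -16.8  56. ]
[469.1 -62.3  56. ]
[ 462.4 -107.8   56. ]
[ 455.5 -155.3   56. ]
[ 638.6 -111.4  151. ]
```

Request:
send_rows --steps '[[[0.9, -1.5, 0.2], [0, 0, 0.02]], [[2.2, -3.7, 0.5], [0, 0, 0.04]], [[3.3, -5.5, 0.7], [0, 0, 0.06]], [[4.3, -7.3, 0.9], [0, 0, 0.08]], [[5.4, -9.1, 1.1], [0, 0, 0.1]], [[6.5, -11, 1.3], [0, 0, 0.12]], [[7.6, -12.8, 1.5], [0, 0, 0.14]], [[8.7, -14.6, 1.7], [0, 0, 0.16]], [[9.8, -16.4, 1.9], [0, 0, 0.18]], [[10.9, -18.2, 2.0], [0, 0, 0.193]]]' --fingers 1 --squeeze 20

```text
time: 2.65
tool_pos: [514.8, 38.4, 290.6]
tcp_rot: [180.0, 0.1, 171.7]
ft_force: [0.1, 1.0, 0.4]
finger_gap: -0.0
grip_force: 0.0
```

Request:
send_rows --steps '[[[1.0, -1.7, 0.2], [0, 0, 0]], [[1.7, -2.9, 0.3], [0, 0, 0]], [[2.1, -3.6, 0.3], [0, 0, 0]], [[2.1, -3.6, 0.3], [0, 0, 0]], [[2.1, -3.6, 0.3], [0, 0, 0]]]'

```text
time: 3.28
tool_pos: [576.6, -67.1, 298.7]
tcp_rot: [180.0, -0.0, 171.7]
ft_force: [0.6, -0.5, -0.3]
finger_gap: 0.1
grip_force: 0.0
```

Run:
```python
from h import *
s=snapshot('wrist'); cv2.imwrite('pics/w1.png',s['img'][:,:,::-1])
st=sense(); print({k:np.round(st[k],2) for k in ('time','tool_pos','tcp_rot','ft_force','finger_gap','joint_pos')}); print(np.array(s['pose']).round(3))
ob=[]
for i,n in enumerate(NAMES[:5]):
    r=finder.pinpoint(n,'wrist'); print(n,[((np.array(q['at'])*[640,480]).round(1).tolist(),round(q['confidence'],2)) for q in r][:2])
p=[577.4,-102.4,-.145,61.8]
print('pred',[proj(s,w(p,b)).round(1).tolist() for b in Z+[np.array([p[3],0,151.])]])
```

```text
{'time': np.float64(3.32), 'tool_pos': array([576.59, -66.74, 298.89]), 'tcp_rot': array([ 1.7998e+02, -1.0000e-02,  1.7169e+02]), 'ft_force': array([-1.25, -0.22, -0.26]), 'finger_gap': np.float64(0.55), 'joint_pos': array([-1.167e+01,  3.400e+00,  8.260e+01,  2.000e-02,  9.401e+01,
       -9.336e+01])}
[[ 1.45000e-01 -9.56000e-01 -2.56000e-01  5.11764e+02]
 [ 9.89000e-01  1.40000e-01  3.70000e-02 -5.81410e+01]
 [ 1.00000e-03 -2.59000e-01  9.66000e-01  4.41252e+02]
 [ 0.00000e+00  0.00000e+00  0.00000e+00  1.00000e+00]]
key_power_top [([355.8, 72.9], 0.71)]
key_units_top [([301.5, 70.8], 0.86)]
key_cal_top [([248.9, 73.2], 0.59)]
key_tare_top [([191.6, 76.2], 0.55), ([247.5, 72.1], 0.29)]
door_rail [([270.1, 314.7], 0.6)]
pred [[356.9, 74.7], [302.5, 74.6], [248.2, 74.9], [191.9, 75.4], [268.0, 313.2]]
```

View pics/w1.png

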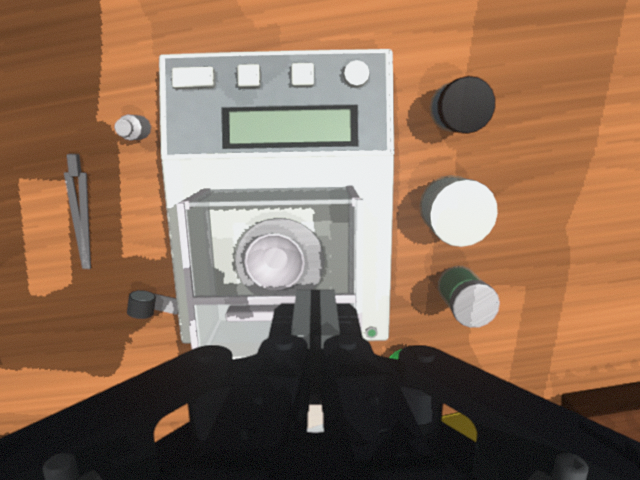

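The wrist view shows the keys at (356,73), (302,74), (248,75) and (192,77), within 2 px of the fitted pose. Next I'll hover over the power key with the tool tilted 12.5°.

Request:
send_rows --steps '[[[-0.4, 0.2, -0.8], [-0.004, -0.03, 0]], [[-1.0, 0.5, -2.0], [-0.008, -0.06, 0]], [[-1.6, 0.8, -3.2], [-0.014, -0.1, 0]], [[-2.2, 1.1, -4.4], [-0.02, -0.14, 0]], [[-2.8, 1.4, -5.6], [-0.026, -0.18, 0]], [[-3.3, 1.6, -6.5], [-0.032, -0.216, 0]], [[-3.58, 1.7, -7.1], [-0.032, -0.216, 0]], [[-3.58, 1.7, -7.1], [-0.032, -0.216, 0]], [[-3.58, 1.7, -7.1], [-0.032, -0.216, 0]]]'

```text
time: 4.7
tool_pos: [470.6, -16.7, 87.2]
tcp_rot: [-180.0, 12.6, 171.7]
ft_force: [0.7, 0.3, 0.4]
finger_gap: -0.1
grip_force: 0.0
```

Run:
```python
from h import *
s=snapshot('side'); im=s['img'][200:380,220:460,::-1].copy()
cv2.imwrite('pics/side_c2.png',cv2.resize(im,None,fx=3.3,fy=3.3,interpolation=cv2.INTER_CUBIC))
st=sense(); print({k:np.round(st[k],2) for k in ('time','tool_pos','tcp_rot','ft_force')})
n=np.array([-.2141,.0314,.9763]); p=[577.4,-102.4,-.145]
for i in (0,1,3):
  for h in (30,8): print(i,h,((w(p,Z[i])+n*h)-st['tool_pos']).round(1)/30)
```

```text
{'time': np.float64(4.75), 'tool_pos': array([470.94, -16.81,  87.52]), 'tcp_rot': array([-179.98,   12.66,  171.66]), 'ft_force': array([ 0.13,  0.1 , -0.21])}
0 30 [-0.05666667  0.03       -0.07333333]
0 8 [ 0.1   0.01 -0.79]
1 30 [-0.27666667 -1.48666667 -0.07333333]
1 8 [-0.12 -1.51 -0.79]
3 30 [-0.73       -4.58666667 -0.07333333]
3 8 [-0.57333333 -4.61       -0.79      ]
```

View pics/side_c2.png

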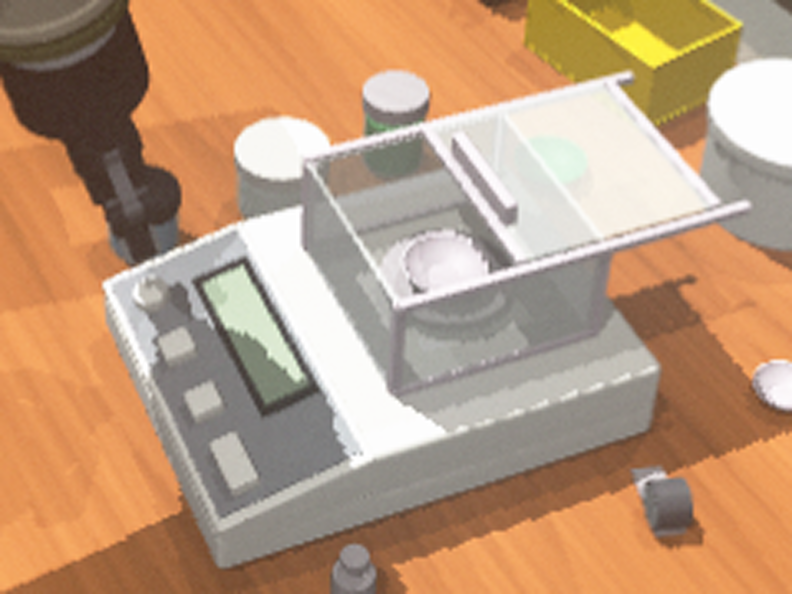

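Side crop: the fingertips at about (143,255) are directly above the power key at (152,293). Now I'll descend along the key axis.

Request:
send_rows --steps '[[[0.05, 0, -0.4], [0, 0, 0]], [[0.1, 0, -0.75], [0, 0, 0]], [[0.135, 0, -0.95], [0, 0, 0]], [[0.135, 0, -0.95], [0, 0, 0]], [[0.135, 0, -0.95], [0, 0, 0]]]'

```text
time: 5.38
tool_pos: [473.6, -16.6, 57.4]
tcp_rot: [-180.0, 12.5, 171.6]
ft_force: [-0.1, -0.6, 0.1]
finger_gap: -0.1
grip_force: 0.0
```

Request:
send_rows --steps '[[[0.014, -0.002, -0.065], [0, 0, 0]], [[0.028, -0.004, -0.13], [0, 0, 0]], [[0.028, -0.004, -0.13], [0, 0, 0]], [[0.028, -0.004, -0.13], [0, 0, 0]]]'

```text
time: 5.88
tool_pos: [474.8, -16.8, 53.9]
tcp_rot: [-180.0, 12.6, 171.6]
ft_force: [0.5, -0.5, 2.6]
finger_gap: 0.4
grip_force: 1.5
```

Request:
send_rows --steps '[[[0.009, -0.001, -0.04], [0, 0, 0]], [[0.018, -0.002, -0.08], [0, 0, 0]], [[0.018, -0.002, -0.08], [0, 0, 0]], [[0.018, -0.002, -0.08], [0, 0, 0]]]'

```text
time: 6.38
tool_pos: [475.4, -16.8, 51.4]
tcp_rot: [-180.0, 12.6, 171.7]
ft_force: [0.9, -0.1, 5.3]
finger_gap: -0.4
grip_force: 2.6
```

Request:
send_rows --steps '[[[0.005, 0, -0.022], [0, 0, 0]], [[0.005, 0, -0.022], [0, 0, 0]], [[0.005, 0, -0.022], [0, 0, 0]]]'

```text
time: 6.75
tool_pos: [475.5, -16.8, 50.8]
tcp_rot: [-180.0, 12.6, 171.6]
ft_force: [-0.2, -0.5, 5.7]
finger_gap: 0.1
grip_force: 2.9
```

Power key pressed at about 5.7 N. Retracting and moving to the units key.

Request:
send_rows --steps '[[[-0.07, 0.01, 0.33], [0, 0, 0]], [[-0.14, 0.02, 0.65], [0, 0, 0]], [[-0.2, -0.5, 0.66], [0, 0, 0]], [[-0.27, -1.1, 0.66], [0, 0, 0]], [[-0.32, -1.5, 0.66], [0, 0, 0]], [[-0.32, -1.5, 0.66], [0, 0, 0]], [[-0.28, -1.51, 0.45], [0, 0, 0]], [[-0.23, -1.52, 0.24], [0, 0, 0]], [[-0.2, -1.52, 0.11], [0, 0, 0]], [[-0.2, -1.52, 0.11], [0, 0, 0]]]'

```text
time: 8.0
tool_pos: [468.8, -62.0, 53.2]
tcp_rot: [-180.0, 12.4, 171.7]
ft_force: [-2.6, 1.7, 2.3]
finger_gap: 0.4
grip_force: 1.8
```

Request:
send_rows --steps '[[[0.01, -0.001, -0.05], [0, 0, 0]], [[0.018, -0.002, -0.08], [0, 0, 0]], [[0.018, -0.002, -0.08], [0, 0, 0]], [[0.018, -0.002, -0.08], [0, 0, 0]]]'

```text
time: 8.5
tool_pos: [469.4, -62.2, 51.2]
tcp_rot: [180.0, 12.5, 171.6]
ft_force: [-4.1, 3.1, 4.6]
finger_gap: 0.2
grip_force: 2.7
```

Request:
send_rows --steps '[[[0.003, 0, -0.018], [0, 0, 0]], [[0.003, 0, -0.018], [0, 0, 0]]]'

```text
time: 8.75
tool_pos: [469.6, -62.3, 50.8]
tcp_rot: [-180.0, 12.5, 171.6]
ft_force: [-4.0, 2.1, 4.9]
finger_gap: -0.1
grip_force: 2.9
```

Units key pressed at about 5.5 N axial. Now I'll lift off, return to vertical and move over the door behind the rail.

Request:
send_rows --steps '[[[-0.1, 0.02, 0.5], [0, 0, 0]], [[-0.2, 0.02, 1.5], [0, 0, 0]], [[0.1, -0.1, 3.0], [0.005, 0.036, 0]], [[0.6, -0.3, 4.4], [0.01, 0.07, 0]], [[2.0, -0.6, 5.0], [0.016, 0.11, 0]], [[3.5, -1.0, 5.0], [0.022, 0.15, 0]], [[5.0, -1.4, 5.0], [0.032, 0.216, 0]], [[6.2, -1.7, 5.0], [0.032, 0.216, 0]], [[6.5, -1.77, 5.0], [0.032, 0.216, 0]], [[6.5, -1.77, 5.0], [0.032, 0.216, 0]]]'

```text
time: 10.0
tool_pos: [664.7, -115.7, 200.1]
tcp_rot: [-180.0, -0.0, 171.6]
ft_force: [-0.7, 0.6, 0.1]
finger_gap: 0.0
grip_force: 0.0
```

Run:
```python
from h import *
s=snapshot('side'); im=s['img'][170:350,240:480,::-1].copy()
cv2.imwrite('pics/side_c3.png',cv2.resize(im,None,fx=3.3,fy=3.3,interpolation=cv2.INTER_CUBIC))
st=sense(); print({k:np.round(st[k],2) for k in ('time','tool_pos','tcp_rot','ft_force')})
p=[577.4,-102.4,-.145]
for bx,z in ((88.8,185),(88.8,142)): print(bx,z,((w(p,[bx,0,z])-st['tool_pos'])/30).round(3))
```

```text
{'time': np.float64(10.05), 'tool_pos': array([ 664.2 , -115.49,  200.53]), 'tcp_rot': array([-1.8000e+02, -2.0000e-02,  1.7164e+02]), 'ft_force': array([-0.34,  0.55, -0.2 ])}
88.8 185 [ 0.036  0.009 -0.518]
88.8 142 [ 0.036  0.009 -1.951]
```

View pics/side_c3.png

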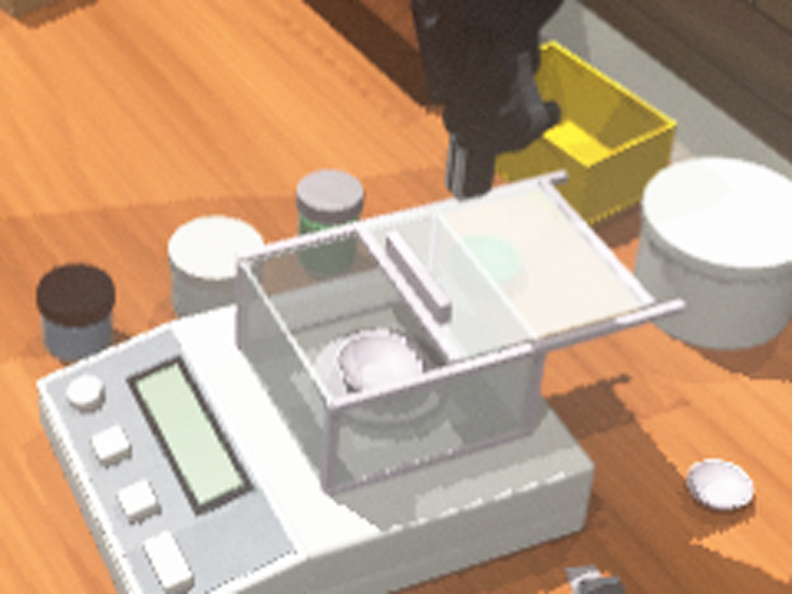

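Side crop: the tip at (470,190) is above and behind the rail at (418,280), with clear door below it. Descending to z ≈ 143, then pushing toward the front.

Request:
send_rows --steps '[[[0.03, 0, -0.5], [0, 0, 0]], [[0.03, 0, -1.1], [0, 0, 0]], [[0.03, 0, -1.6], [0, 0, 0]], [[0.03, 0, -1.9], [0, 0, 0]], [[0.03, 0, -1.9], [0, 0, 0]], [[0.03, 0, -1.9], [0, 0, 0]]]'

```text
time: 10.8
tool_pos: [666.0, -115.6, 144.4]
tcp_rot: [-180.0, 0.1, 171.6]
ft_force: [-0.6, -0.9, 0.4]
finger_gap: -0.0
grip_force: 0.0
```

Request:
send_rows --steps '[[[-0.1, 0.014, 0], [0, 0, 0]], [[-0.2, 0.029, 0], [0, 0, 0]], [[-0.3, 0.043, 0], [0, 0, 0]], [[-0.4, 0.058, 0], [0, 0, 0]], [[-0.5, 0.072, 0], [0, 0, 0]], [[-0.6, 0.087, 0], [0, 0, 0]]]'

```text
time: 11.55
tool_pos: [647.5, -113.0, 143.9]
tcp_rot: [-180.0, 0.0, 171.6]
ft_force: [1.1, -0.1, 0.8]
finger_gap: 0.1
grip_force: 0.4
```

Request:
send_rows --steps '[[[-0.1, 0.014, 0], [0, 0, 0]], [[-0.2, 0.029, 0], [0, 0, 0]], [[-0.3, 0.043, 0], [0, 0, 0]], [[-0.4, 0.058, 0], [0, 0, 0]], [[-0.5, 0.072, 0], [0, 0, 0]], [[-0.6, 0.087, 0], [0, 0, 0]], [[-0.7, 0.102, 0], [0, 0, 0]], [[-0.8, 0.117, 0], [0, 0, 0]], [[-0.9, 0.131, 0], [0, 0, 0]], [[-1.0, 0.146, 0], [0, 0, 0]]]'

```text
time: 12.8
tool_pos: [617.4, -108.5, 143.7]
tcp_rot: [-180.0, -0.0, 171.6]
ft_force: [0.7, -1.3, 0.6]
finger_gap: -0.1
grip_force: 0.4
```

Run:
```python
from h import *
s=snapshot('side'); im=s['img'][170:350,240:480,::-1].copy()
cv2.imwrite('pics/side_c4.png',cv2.resize(im,None,fx=3.3,fy=3.3,interpolation=cv2.INTER_CUBIC))
print(sense()['tool_pos'],sense()['ft_force'])
p=[577.4,-102.4,-.145]
for bx in (-18,-10,0,10): print(bx,((proj(s,w(p,[bx,0,151]))-[240,170])*3.3).round())
```

```text
[ 617.08695722 -108.45050739  143.6880854 ] [0.86344764 0.16806527 0.46069558]
-18 [285. 303.]
-10 [298. 299.]
0 [315. 295.]
10 [332. 291.]
```

View pics/side_c4.png

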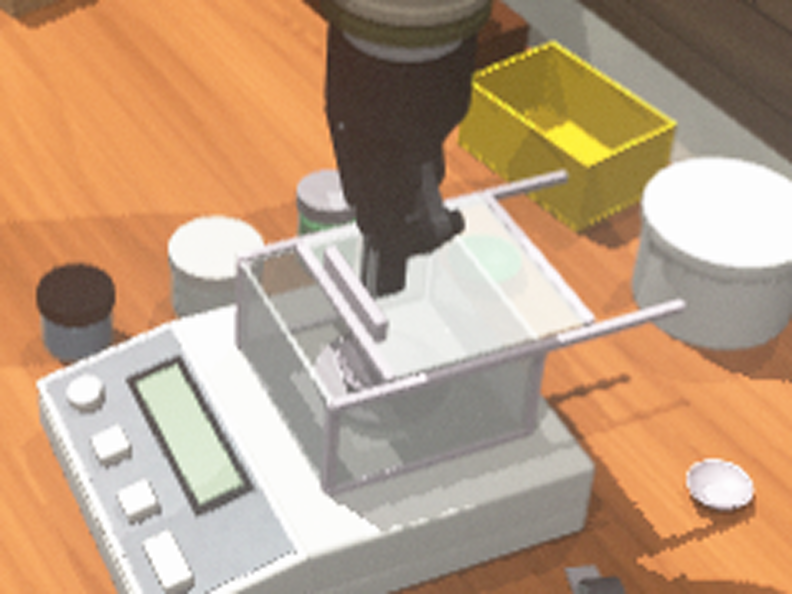

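The door is sliding, with about 34 mm left: its edge is at (345,318) and the frame front at (288,330).

Request:
send_rows --steps '[[[-0.08, 0.012, 0], [0, 0, 0]], [[-0.16, 0.023, 0], [0, 0, 0]], [[-0.24, 0.035, 0], [0, 0, 0]], [[-0.32, 0.047, 0], [0, 0, 0]], [[-0.4, 0.058, 0], [0, 0, 0]], [[-0.48, 0.07, 0], [0, 0, 0]], [[-0.56, 0.082, 0], [0, 0, 0]], [[-0.64, 0.093, 0], [0, 0, 0]], [[-0.72, 0.105, 0], [0, 0, 0]], [[-0.78, 0.114, 0], [0, 0, 0]]]'

```text
time: 14.1
tool_pos: [594.0, -105.1, 143.8]
tcp_rot: [180.0, 0.0, 171.6]
ft_force: [0.3, -1.5, 0.0]
finger_gap: 0.2
grip_force: 0.4
```

Request:
send_rows --steps '[[[-0.035, 0.005, 0], [0, 0, 0]], [[-0.07, 0.01, 0], [0, 0, 0]], [[-0.105, 0.015, 0], [0, 0, 0]], [[-0.14, 0.02, 0], [0, 0, 0]]]'

```text
time: 14.6
tool_pos: [590.0, -104.5, 143.8]
tcp_rot: [-180.0, 0.0, 171.6]
ft_force: [0.6, -1.6, -0.3]
finger_gap: 0.3
grip_force: 0.4
```

Small steps now, watching for the stop.

Request:
send_rows --steps '[[[-0.03, 0.004, 0], [0, 0, 0]], [[-0.06, 0.009, 0], [0, 0, 0]], [[-0.09, 0.013, 0], [0, 0, 0]], [[-0.09, 0.013, 0], [0, 0, 0]]]'

```text
time: 15.1
tool_pos: [587.2, -104.1, 143.7]
tcp_rot: [180.0, -0.0, 171.6]
ft_force: [-0.0, 0.1, -0.4]
finger_gap: -0.2
grip_force: 0.2
```

Request:
send_rows --steps '[[[-0.03, 0.004, 0], [0, 0, 0]], [[-0.06, 0.009, 0], [0, 0, 0]], [[-0.06, 0.009, 0], [0, 0, 0]]]'

```text
time: 15.48
tool_pos: [585.4, -103.8, 143.7]
tcp_rot: [180.0, -0.0, 171.6]
ft_force: [1.1, -0.7, 0.2]
finger_gap: 0.2
grip_force: 0.2
```

Request:
send_rows --steps '[[[-0.03, 0.004, 0], [0, 0, 0]], [[-0.05, 0.007, 0], [0, 0, 0]], [[-0.05, 0.007, 0], [0, 0, 0]]]'

```text
time: 15.85
tool_pos: [584.4, -103.7, 143.8]
tcp_rot: [180.0, 0.1, 171.6]
ft_force: [3.4, -0.2, -1.6]
finger_gap: -0.1
grip_force: 2.1
```

Request:
send_rows --steps '[[[-0.025, 0.003, 0], [0, 0, 0]], [[-0.025, 0.003, 0], [0, 0, 0]], [[-0.025, 0.003, 0], [0, 0, 0]]]'

```text
time: 16.23
tool_pos: [584.3, -103.7, 143.9]
tcp_rot: [180.0, 0.1, 171.6]
ft_force: [8.2, -1.2, -3.9]
finger_gap: -0.1
grip_force: 4.0
```

The force rose with no movement, so the door is on its stop. Backing off, lifting, and moving to hover over the tare key.

Request:
send_rows --steps '[[[0.15, -0.02, 0], [0, 0, 0]], [[0.35, -0.05, 0], [0, 0, 0]], [[0.35, -0.05, 0.6], [0, 0, 0]], [[0.2, -0.1, 1.7], [-0.004, -0.03, 0]], [[-1.0, -0.5, 1.9], [-0.01, -0.07, 0]], [[-2.4, -0.9, 1.9], [-0.018, -0.12, 0]], [[-3.6, -1.4, 1.2], [-0.026, -0.17, 0]], [[-4.5, -1.69, 0.2], [-0.032, -0.216, 0]], [[-4.5, -1.69, -1.2], [-0.032, -0.216, 0]], [[-4.5, -1.69, -1.9], [-0.032, -0.216, 0]]]'

```text
time: 17.48
tool_pos: [447.1, -154.2, 86.1]
tcp_rot: [-180.0, 12.5, 171.6]
ft_force: [-0.3, 0.1, -0.1]
finger_gap: -0.3
grip_force: 0.0
```

Run:
```python
from h import *
s=snapshot('side'); im=s['img'][200:380,220:460,::-1].copy()
cv2.imwrite('pics/side_c5.png',cv2.resize(im,None,fx=3.3,fy=3.3,interpolation=cv2.INTER_CUBIC))
st=sense(); print({k:np.round(st[k],2) for k in ('time','tool_pos','tcp_rot','ft_force')})
n=np.array([-.2141,.0314,.9763]); p=[577.4,-102.4,-.145]
for h in (15,4,-2): print(h,(((w(p,Z[3])+n*h)-st['tool_pos'])/30).round(3))
```

```text
{'time': np.float64(17.52), 'tool_pos': array([ 446.1 , -153.52,   83.64]), 'tcp_rot': array([179.95,  12.3 , 171.61]), 'ft_force': array([-1.89,  0.1 , -2.18])}
15 [ 0.205 -0.045 -0.433]
4 [ 0.284 -0.056 -0.791]
-2 [ 0.327 -0.063 -0.986]
```

View pics/side_c5.png

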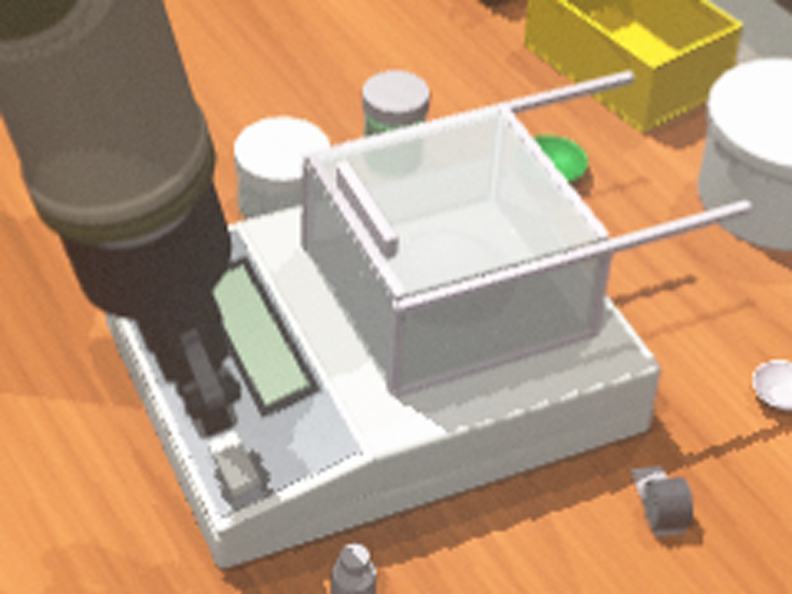

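The door is shut: the rail is at (367,208) at the front, with the door edge flush to the frame. The tip is above the tare key at (237,468). Pressing tare.

Request:
send_rows --steps '[[[0.05, -0.01, -0.25], [0, 0, 0]], [[0.1, -0.02, -0.5], [0, 0, 0]], [[0.1, -0.02, -0.5], [0, 0, 0]], [[0.1, -0.02, -0.5], [0, 0, 0]]]'

```text
time: 18.02
tool_pos: [451.7, -155.0, 72.4]
tcp_rot: [-180.0, 12.5, 171.7]
ft_force: [0.2, -0.4, 0.1]
finger_gap: 0.4
grip_force: 0.0
```

Request:
send_rows --steps '[[[0.06, -0.005, -0.25], [0, 0, 0]], [[0.11, -0.01, -0.45], [0, 0, 0]], [[0.13, -0.013, -0.55], [0, 0, 0]], [[0.14, -0.013, -0.61], [0, 0, 0]], [[0.14, -0.013, -0.61], [0, 0, 0]]]'

```text
time: 18.65
tool_pos: [455.1, -155.1, 53.2]
tcp_rot: [180.0, 12.5, 171.7]
ft_force: [-2.1, 1.5, 2.6]
finger_gap: 0.1
grip_force: 1.6
```

Request:
send_rows --steps '[[[0.01, -0.001, -0.04], [0, 0, 0]], [[0.018, -0.002, -0.08], [0, 0, 0]], [[0.018, -0.002, -0.08], [0, 0, 0]], [[0.018, -0.002, -0.08], [0, 0, 0]]]'

```text
time: 19.15
tool_pos: [455.9, -155.3, 51.1]
tcp_rot: [-180.0, 12.5, 171.6]
ft_force: [-4.5, 2.1, 4.1]
finger_gap: -0.1
grip_force: 2.6
```

Request:
send_rows --steps '[[[0.003, 0, -0.018], [0, 0, 0]], [[0.003, 0, -0.018], [0, 0, 0]]]'

```text
time: 19.4
tool_pos: [456.1, -155.3, 50.5]
tcp_rot: [-180.0, 12.5, 171.7]
ft_force: [-4.4, 2.5, 5.1]
finger_gap: -0.4
grip_force: 2.9
```

Request:
send_rows --steps '[[[-0.07, 0.01, 0.33], [0, 0, 0]], [[-0.2, 0.03, 0.9], [0, 0, 0]], [[-0.4, 0.06, 2.0], [0, 0, 0]], [[-0.5, 0.06, 3.5], [0, 0, 0]], [[-0.5, 0.06, 4.5], [0, 0, 0]], [[-0.5, 0.06, 4.5], [0, 0, 0]], [[-0.5, 0.06, 4.5], [0, 0, 0]]]'

```text
time: 20.27
tool_pos: [440.9, -153.5, 185.1]
tcp_rot: [-180.0, 12.5, 171.6]
ft_force: [-0.3, -0.5, -0.0]
finger_gap: -0.4
grip_force: 0.0
```

Run:
```python
from h import *
s=snapshot('side'); im=s['img'][200:380,220:460,::-1].copy()
cv2.imwrite('pics/side_c6.png',cv2.resize(im,None,fx=3.3,fy=3.3,interpolation=cv2.INTER_CUBIC))
st=sense(); print({k:np.round(st[k],2) for k in ('time','tool_pos','ft_force')})
```

```text
{'time': np.float64(20.32), 'tool_pos': array([ 440.51, -153.25,  184.39]), 'ft_force': array([ 0.65,  0.24, -0.78])}
```

View pics/side_c6.png

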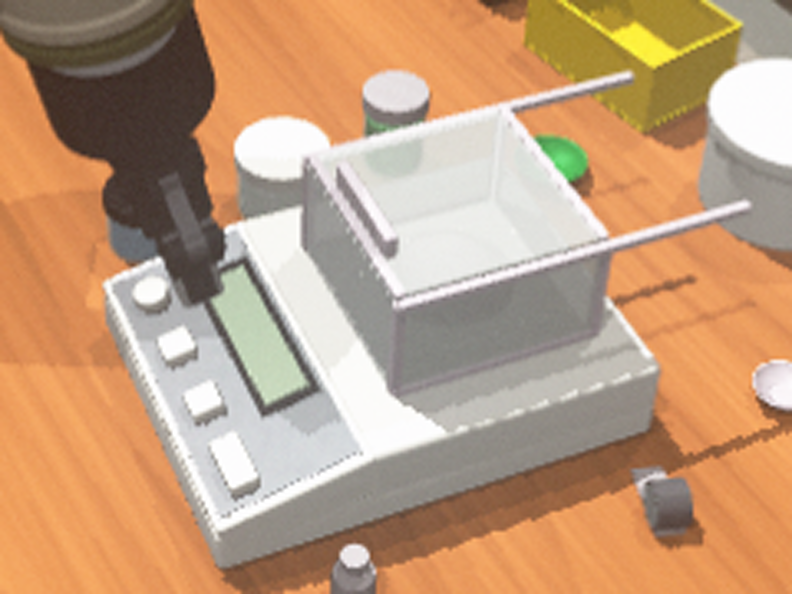

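All four keys are up at (152,293), (177,345), (205,401) and (234,462). The door is shut with the rail at (367,208), and the arm is clear.

```bash
python3 -c "
from bench import order; print(order.hand_in())"
```

```text
the job is handed in; nothing more can be done
None
```

I pressed power, then units, slid the draught-shield door shut onto its stop, and pressed tare last. All keys came back up and the job is handed in; no verdict came back, and the dish wasn't visible through the shut door in the last picture.

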